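# Pin the shim pack to the pump housing

### The arm

A 6-joint arm with a two-finger parallel gripper is mounted at the origin on the work surface. World frame = base frame: x ahead of the robot, y to its left, z up, the work surface at z = 0. Lengths are in m, angles in rad, forces in N, time in s.
With the tool pointing down it reaches from about 0.425 to 0.95 m from the base axis. Payload 14.7 kg.
Tool frame: the origin (TCP) lies at the very end of the fingers, on their centre line; the grasp point (between the pads) lies 19 mm behind it; z points along the fingers, y is the line along which they close (so a half turn about z gives the same grasp; the last joint's range is limited). The gripper opens to 85 mm and grips with 20 to 120 N. Pads are 22 mm wide; open, the fingers measure 114 mm over their backs; the gripper's body (76 mm by 85 mm) begins 54 mm behind the grasp point. The pads swing forward as they close: fully open they stand 13 mm farther back than shut.
Start: joints at [1.173, 0.48, 1.596, -0, 1.065, -0.047], TCP at [0.223, 0.61, 0.202] pointing down, gripper open.
Joint ranges: [-2.75, 2.75], [-0.82, 2.05], [0.23, 2.67], [-1.56, 4.7], [0.09, 2.69], [-2.92, 2.92]. Speed limits (rad/s): [1.89, 1.89, 2.39, 3.01, 3.01, 3.01].

### API

Orientations are given as a rotation vector (axis times angle).
In Python, from station import telemetry, snapshot, calibration, arm, look_for, masks_of gives the robot as it stands. The module is installed in compiled form; this text tells all that it offers.
- The arm moves only by the tool step_arm, never from a script. Its argument "moves" is one flat list of numbers, 5 for each row, row after row: the shift along the world's x, y, z in mm, then the turn about the world's z in degrees, then the opening, from 0 (shut) to 1 (fully open). A call has 1 to 12 rows; each row shifts and turns the commanded pose from where the row before left it; what a row does not reach is not made up. A row lasts 1/8 s, in which the tool goes at most 62.5 mm and 10.7 degrees, less where a joint would pass 70% of its speed; a pose out of reach is approached as far as the arm can. A call with a gripper value outside its range is refused whole. The fingers move at their own pace and stop on an object; "newtons" is the grip in N (left out, the last holds). Time passes only in rows, so rows that do not move let the fingers close. It gives the time, the measured TCP pose, the force, the opening and the grip force at its end, in the units of the state.
- telemetry.get_obs(): the state, without advancing time (a new reading comes with each control period).
- snapshot(name): name is "side" or "top"; returns (picture, depth): 420x560x3 uint8, blue, green, red; 420x560 float32, m along the optical axis (not along the pixel's ray), 0 where there is no reading.
- calibration(name): a dict with "K" (3x3 intrinsics, pixels), "extrinsics" (4x4, takes a point from world to camera coordinates). Camera axes: x right, y down, z forward; pixel columns grow to the right and rows downward; lengths in m; the calibration is good to about 2 mm. A picture is of the moment at which its call begins. calibration takes no time and is no camera call.
- arm.close_job(): hands the job in; it is judged then, once.
Trained networks look in the newest picture that a camera, given by its name, has taken for a name from the list of things; names that differ only in an ending like _2 or _b are one class to them, and where a whole thing is asked for, a point or a joint stands for the part that bears it (a point fixed in the world has none). Each returns a list of dicts, best first, with "conf" (0 to 1); they miss things now and then, are a little off and sometimes report something else, mostly with a low value. They report only what shows in the picture. A call takes as long as a camera call. They do not tell look-alikes from the thing itself.
- look_for(camera, name): "extent" ([left, top, right, bottom] in pixels, round what is visible of it).
- masks_of(camera, name): "region" (420x560 bool, what is visible of it) and "extent" ([left, top, right, bottom] in pixels, round what is visible of it).
The state is a dict: "clock": time; "joints": joint angles; "dq": joint speeds; "tau": joint torques, N m; "tool_pos": TCP position; "ee_rot": TCP orientation; "contact_force": force on the tool from outside, world axes, zero at the start; "torque": the same for the moment, N m; "grip_width": finger opening in m; "grasp_force": force on a finger pad.
Only numpy, scipy, OpenCV 4.12 (cv2) and the standard library are available. Lean on these libraries where they do the work, as an engineer would, in place of code of your own. Each camera call takes 0.05 s, during which the arm holds its last target. There are 200 camera calls.

### The job

The three loose square shims on the pump housing have slipped out of line: square up the pack so that the holes line up, then take the orange-headed pin from its yellow stand, pass it through all three shims and feel for the hidden hole in the housing underneath, and push it home until its collar lies on the top shim. Never force the pin against solid metal (keep well under 40 newtons), leave the shims flat, in their order and square with one another, let go of the pin, and do not disturb the other parts on the bench.

Things in the scene. Friction and masses are not known exactly. Their poses are not given: they have to be found in the camera images.
- housing: grey pump housing with a flat steel pad on top, fixed to the bench, 150 x 130 x 60 mm high; origin at the centre of its underside, z up, x along the 150 mm side
- housing_face (a point): centre of the housing's flat top face. One upright hole, 18 mm across, 42 mm deep, lies hidden under the shims: NOT at this point, but with its axis on a circle of 7 mm radius about it, in a direction that differs each time and is not measured (it is in an eccentric bush, clamped, does not move). The rest of the face is solid and flat, so the hole must be felt for
- shim_lower: lowest of the three loose shims, painted blue, a flat plate 50 x 50 x 10 mm, about 170 g, with an 18 mm hole through its centre; lies on the housing's top face; origin at the centre of its underside, on the hole's axis, z up, x and y along its edges
- shim_middle: middle shim, brass, same size and origin as the lower shim, lies on it
- shim_upper: top shim, red, same size and origin as the lower shim, lies on the middle one. The pack is 30 mm high; the shims start up to about 16 mm out of line and 14 degrees turned; pinching all three together firmly from one pair of sides, then from the other, squares them. They slide easily, and the pin drags them along once it is in their holes
- stand: yellow square block that holds the pin upright, 64 x 64 mm, 60 mm high, 20 mm hole right through, fixed to the bench; origin at the centre of its underside
- pin: loose steel pin, 180 g, upright in the stand: shank 16 mm across, 54 mm long; above it a round collar 28 mm across, 6 mm thick, then an orange square grip 20 x 20 mm, 34 mm tall. Origin on the axis at the collar's underside (resting on the stand), z up, x and y across the grip's flats; the grip spans 6 to 40 mm above the origin
- pin_tip (a point): centre of the pin's nose end, 54 mm below the pin's origin; the nose tapers from 16 to 12 mm across over its last 3 mm. Home, it is 24 mm down the housing's hole
- bearing: bystander: loose steel bearing ring lying flat, 72 mm across, 22 mm high; origin at the centre of its underside
- bush_brass: bystander: loose brass bush standing upright, 36 mm across, 45 mm high; origin at the centre of its underside
- oil_bottle: bystander: loose green bottle with a red cap, 56 mm across, 130 mm high, standing; origin at the centre of its underside
Mind the look-alikes: they are no part of the job. Of the things that look like the pin, the largest one is meant.

How it is judged:
On the way:
1. the three shims are squared up: holes in line within 3 mm, edges parallel within 6 degrees, still flat on the housing, the pin not yet in the housing's hole (horizontal distance between shim_lower and shim_middle below 0.003 m and horizontal distance between each of shim_middle, shim_lower and shim_upper below 0.003 m and angle between the x axis of shim_lower and the x axis of shim_middle, either way round below 0.1 rad and angle between the x axis of shim_middle and the x axis of shim_upper, either way round below 0.1 rad and angle between each of shim_lower, shim_middle, shim_upper's own z axis and vertical below 0.04 rad and (z of pin_tip in the frame of housing above 0.06 m or horizontal distance between pin_tip and housing above 0.08 m)), for 0.2 s.
At the end, for the whole second after the job is handed in: the pin stands upright (within 2 degrees) through all three shims, its nose at least 21.5 mm down the housing's hole and its collar on the top shim (within 2 mm); the shims lie flat in their order on the housing, each centred on the pin within 2.5 mm and parallel within 6 degrees; all at rest (horizontal distance between pin and shim_lower below 0.0025 m and horizontal distance between pin and shim_middle below 0.0025 m and horizontal distance between pin and shim_upper below 0.0025 m and angle between the x axis of shim_lower and the x axis of shim_middle, either way round below 0.1 rad and angle between the x axis of each of shim_middle, shim_lower and the x axis of shim_upper, either way round below 0.1 rad and angle between each of shim_lower, shim_middle, shim_upper, pin's own z axis and vertical below 0.04 rad and z of pin_tip in the frame of housing below 0.0385 m and z of pin in the frame of shim_upper between 0.0085 and 0.012 m and horizontal distance between pin_tip and housing below 0.06 m and z of shim_lower in the frame of housing below 0.063 m and z of shim_middle in the frame of shim_lower between 0.0085 and 0.012 m and z of shim_upper in the frame of shim_middle between 0.0085 and 0.012 m and linear speed of each of pin, shim_upper below 0.01 m/s); the robot touches nothing.
It fails at once if the pin is forced against the housing (over 40 N) (contact force between pin and housing above 40 N).
It fails at once if the bearing ring is pushed more than 20 mm away (distance of bearing from where it was at the start of the episode above 0.02 m).
It fails at once if the brass bush is pushed more than 20 mm away (distance of bush_brass from where it was at the start of the episode above 0.02 m).
It fails at once if the oil bottle is pushed more than 20 mm away (distance of oil_bottle from where it was at the start of the episode above 0.02 m).
It also fails if it takes over 72 s, if anything falls off the work surface, if the arm or the gripper's body presses on something with over 40 N, if the wrist force passes 120 N, or if a joint passes its speed limit or range.

## Working session

There is one attempt and no reset: what is moved stays moved. The work goes in short steps, Python scripts to look and compute and a tool call to move; the robot and the scene stay as the last step left them, time stands still between calls to the robot, and variables do not carry over. Pictures are saved under pics/ and viewed, at most 10 in all, crops included, and the job is handed in when it is done.

Besides the shell and the picture viewer there is one more tool, called after "Emit:" as a command line: name --argument value ..., lists and objects as JSON in quotes. step_arm: Moves the arm, as the interface text tells. Its arguments: {"type":"object","properties":{"moves":{"type":"array","items":{"type":"number"}},"newtons":{"type":"number"}},"required":["moves"]}

```bash
mkdir -p pics; cat > h.py <<'E'
import numpy as np, cv2
from station import telemetry, snapshot, calibration, arm, look_for, masks_of
def world(cam,depth):
    c=calibration(cam);K=c["K"];T=np.linalg.inv(c["extrinsics"])
    v,u=np.mgrid[0:420,0:560]
    P=np.stack([(u-K[0,2])/K[0,0]*depth,(v-K[1,2])/K[1,1]*depth,depth],-1)
    W=P@T[:3,:3].T+T[:3,3]; W[depth<=0]=np.nan
    return W
E
python3 - <<'E'
from h import *
for c in("top","side"):
    p,d=snapshot(c);cv2.imwrite(f"pics/{c}0.png",p);W=world(c,d);np.savez(f"{c}0.npz",p=p,d=d)
    for n in("housing","shim_lower","shim_middle","shim_upper","stand","pin","bearing","bush_brass","oil_bottle"):
        for r in masks_of(c,n)[:4]:
            w=W[r["region"]];w=w[~np.isnan(w[:,0])]
            if len(w): print(c,n,round(r["conf"],2),np.round(r["extent"]),np.round(np.median(w,0),3),"zmax",np.round(np.percentile(w[:,2],97),3))
E
```

```text
top housing 0.8 [237. 146. 326. 243.] [ 0.593 -0.018  0.061] zmax 0.063
top shim_upper 0.98 [264. 171. 296. 209.] [ 0.596 -0.016  0.09 ] zmax 0.093
top pin 0.77 [388. 216. 406. 231.] [ 0.54  -0.23   0.098] zmax 0.102
top pin 0.71 [384. 178. 398. 187.] [ 0.625 -0.236  0.06 ] zmax 0.068
top pin 0.43 [344. 218. 352. 226.] [ 0.548 -0.14   0.065] zmax 0.068
top bearing 0.96 [101. 244. 137. 278.] [0.464 0.299 0.022] zmax 0.025
top bush_brass 0.71 [394. 141. 410. 162.] [ 0.692 -0.262  0.044] zmax 0.048
top oil_bottle 0.65 [ 99. 138. 138. 176.] [0.658 0.285 0.087] zmax 0.131
side housing 0.89 [255. 202. 342. 269.] [ 0.582 -0.066  0.059] zmax 0.061
side shim_lower 0.73 [282. 224. 307. 227.] [ 0.583 -0.041  0.067] zmax 0.071
side shim_middle 0.2 [281. 225. 309. 231.] [ 0.585 -0.042  0.066] zmax 0.071
side shim_upper 0.93 [277. 198. 308. 225.] [ 0.595 -0.026  0.089] zmax 0.091
side stand 0.72 [290. 289. 360. 367.] [ 0.527 -0.265  0.037] zmax 0.061
side pin 0.87 [368. 288. 382. 322.] [ 0.624 -0.245  0.044] zmax 0.066
side pin 0.86 [313. 281. 333. 316.] [ 0.537 -0.245  0.085] zmax 0.101
side pin 0.7 [289. 292. 361. 364.] [ 0.527 -0.265  0.038] zmax 0.061
side pin 0.65 [297. 266. 308. 299.] [ 0.547 -0.151  0.047] zmax 0.066
side bearing 0.62 [175. 172. 204. 195.] [0.466 0.282 0.019] zmax 0.023
side bush_brass 0.88 [405. 291. 435. 324.] [ 0.688 -0.276  0.037] zmax 0.046
side oil_bottle 0.95 [254. 124. 282. 176.] [0.661 0.276 0.06 ] zmax 0.128
```

```bash
python3 - <<'E'
from h import *
t=np.load("top0.npz");s=np.load("side0.npz")
a=cv2.resize(t["p"][130:250,220:420],None,fx=4,fy=4,interpolation=cv2.INTER_CUBIC)
b=cv2.resize(s["p"][180:380,230:450],None,fx=3,fy=3,interpolation=cv2.INTER_CUBIC)
cv2.imwrite("pics/a.png",a);cv2.imwrite("pics/b.png",b[:600])
W=world("top",t["d"])
def rect(m,name):
    P=W[m][:,:2]; (c,sz,an)=cv2.minAreaRect((P*1000).astype(np.float32)); print(name,m.sum(),np.round(c,1),np.round(sz,1),round(an,1), "z",np.median(W[m][:,2]).round(4))
X,Y,Z=W[...,0],W[...,1],W[...,2]
near=(abs(X-.595)<.12)&(abs(Y+.02)<.12)
rect(near&(Z>.055)&(Z<.066),"face")
rect(near&(Z>.086)&(Z<.096),"upper")
rect(near&(Z>.068),"pack")
g=(abs(X-.54)<.06)&(abs(Y+.23)<.06)
rect(g&(Z>.09),"grip"); rect(g&(Z>.052)&(Z<.063),"stand")
for cam,WW in(("top",W),("side",world("side",s["d"]))):
  print(cam,calibration(cam)["K"][0,0],np.linalg.inv(calibration(cam)["extrinsics"])[:3,3])
E
```

```text
face 4274 [588.2 -50.9] [197.7 151.1] 71.3 z 0.0606
upper 645 [597.2 -17.3] [49.9 50.3] 66.3 z 0.0905
pack 821 [576.8 -65.2] [158.9  57.8] 66.1 z 0.09
grip 130 [ 541.4 -235.7] [19.6 20.7] 14.5 z 0.0999
stand 876 [ 541.4 -235.9] [65.3 64.1] 85.3 z 0.0604
top 420.966908457747 [0.45764418 0.01891808 0.86349625]
side 437.05159573907025 [ 0.31784007 -0.63429548  0.52471492]
```

View pics/a.png

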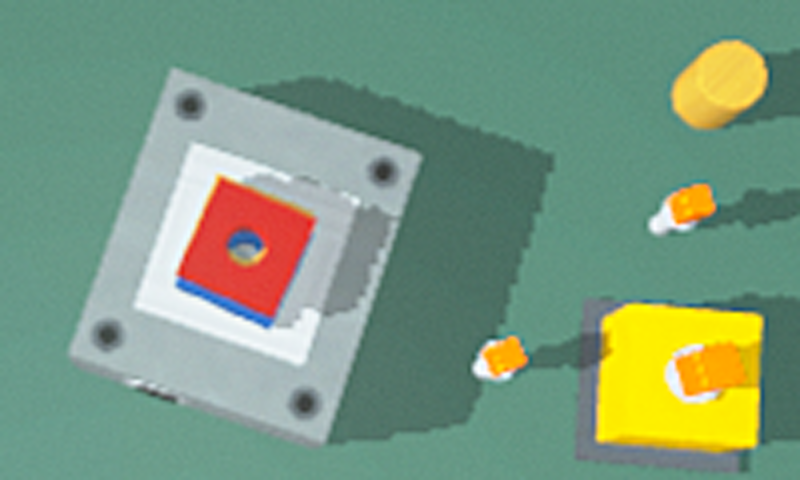

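View pics/b.png

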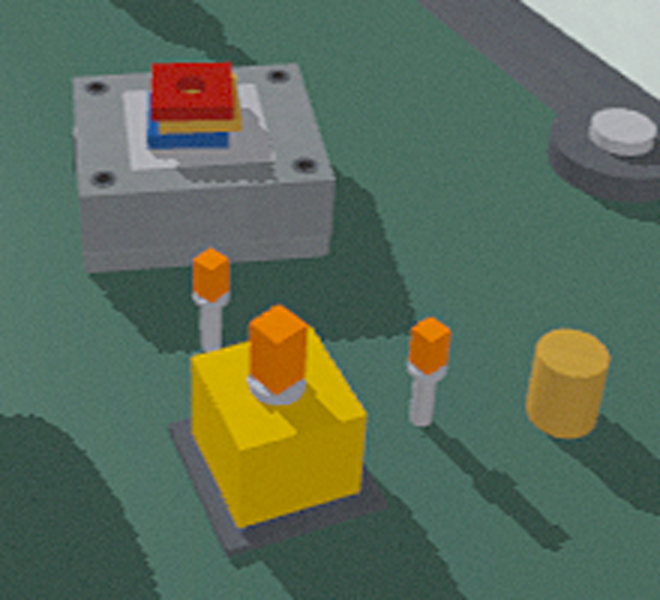

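The pin candidates in the top view are (397,223), in the yellow stand, tallest and largest, plus two smaller ones standing free at (348,222) and (391,182). I choose the one in the stand, and the crop confirms it. The pack is at about (280,190): red on top, blue sticking out at the lower left, brass at the upper right. Next I measure the pack and housing outlines cleanly.

```bash
cat >> h.py <<'E'
def rect(P,name):
    c,sz,an=cv2.minAreaRect((P[:,:2]*1000).astype(np.float32)); print(name,len(P),np.round(c,1),np.round(sz,1),round(an,1),"z",np.round(np.nanmedian(P[:,2]),4))
def blob(m):
    n,l,st,_=cv2.connectedComponentsWithStats(m.astype(np.uint8)); return l==1+np.argmax(st[1:,4])
def measure(cam="top",f=None):
    p,d=(f["p"],f["d"]) if f is not None else snapshot(cam)
    W=world(cam,d);X,Y,Z=W[...,0],W[...,1],W[...,2]
    near=(abs(X-.593)<.11)&(abs(Y+.018)<.11)
    rect(W[blob(near&(Z>.055)&(Z<.066))],"face")
    pk=blob(near&(Z>.067)&(Z<.097)); rect(W[pk],"pack")
    hsv=cv2.cvtColor(p,cv2.COLOR_BGR2HSV); H,S=hsv[...,0],hsv[...,1]
    for n,lo,hi in(("red",170,190),("brass",15,32),("blue",95,125)):
        q=near&(Z>.055)&(S>110)&(((H>=lo)&(H<=hi))|((n=="red")&(H<8)))
        if q.sum()>5: rect(W[q],n)
    return p,W
E
python3 - <<'E'
from h import *
p,W=measure("top",np.load("top0.npz"))
print();measure("side",np.load("side0.npz"))
print(telemetry.get_obs())
E
```

```text
face 4256 [599.  -18.7] [130.1 151.1] 71.1 z 0.0606
pack 827 [597.9 -17.2] [53.2 58. ] 67.0 z 0.09
red 617 [596.6 -16.6] [49.2 49.1] 66.4 z 0.0904
brass 23 [606.4 -18.2] [47.4 37.1] 67.9 z 0.0801
blue 75 [588.  -13.9] [48.4 36.7] 66.1 z 0.0695

face 2652 [599.1 -20.7] [134.5 150.3] 71.3 z 0.0599
pack 759 [597.5 -21. ] [53.5 57. ] 65.4 z 0.0883
red 494 [596.6 -20.1] [53.  47.2] 66.4 z 0.0895
brass 122 [600.7 -22. ] [49.5 47.3] 68.3 z 0.0755
blue 144 [577.9 -29.4] [32.1 62.7] 28.2 z 0.0671
{'clock': 1.0, 'joints': array([ 1.17341382e+00,  4.80217475e-01,  1.59631666e+00, -8.85540594e-06,
        1.06509643e+00, -4.65932436e-02]), 'dq': array([-0.00015575,  0.00063731,  0.00117722,  0.001116  , -0.00059662,
        0.00019604]), 'tau': array([ 3.03925353e-04, -9.50477815e+01, -4.30623186e+01,  5.40738654e-07,
        1.53303808e-03,  5.83647648e-05]), 'tool_pos': array([0.22333769, 0.61040754, 0.20187899]), 'ee_rot': array([-5.48190872e-01, -3.09339396e+00,  6.07680928e-05]), 'contact_force': array([ 0.50917717, -0.28708711, -0.48286634]), 'torque': array([-0.01845086, -0.00844376, -0.02525614]), 'grasp_force': 0.0, 'grip_width': 0.08540074683107123}
```

Emit:
step_arm --moves '[29, -49, 0, 0, 1, 29, -49, 0, 0, 1, 29, -49, 0, 0, 1, 29, -49, 0, 0, 1, 29, -49, 0, 0, 1, 29, -49, 0, 0, 1, 29, -49, 0, 0, 1, 29, -49, 0, 0, 1, 29, -49, 0, 0, 1, 29, -49, 0, 0, 1, 29, -49, 0, 0, 1, 29, -49, 0, 0, 1]' --newtons 60

```text
clock: 2.5
tool_pos: [0.5722, 0.0206, 0.2021]
ee_rot: [0.548, 3.093, 0.0]
contact_force: [0.9, 0.2, -0.7]
grip_width: 0.0856
grasp_force: 0.0
```

Emit:
step_arm --moves '[26, -38, -10, -3.4, 1, 0, 0, -50, 0, 1, 0, 0, -50, 0, 1, 0, 0, -32, 0, 1, 0, 0, 0, 0, 1]'

```text
clock: 3.12
tool_pos: [0.5956, -0.0155, 0.0579]
ee_rot: [-0.639, -3.072, 0.001]
contact_force: [-0.4, 0.3, -0.1]
grip_width: 0.0854
grasp_force: 0.0
```

Emit:
step_arm --moves '[0, 0, 0, 0, 0.4, 0, 0, 0, 0, 0.4, 0, 0, 0, 0, 0.4, 0, 0, 0, 0, 0.4, 0, 0, 0, 0, 0.4, 0, 0, 0, 0, 0.4]'

```text
clock: 3.88
tool_pos: [0.5974, -0.0156, 0.0599]
ee_rot: [0.64, 3.076, -0.0]
contact_force: [-0.4, 0.1, -0.2]
grip_width: 0.0341
grasp_force: 0.0
```

```bash
python3 - <<'E'
from h import *
p,d=snapshot("side");np.savez("side1.npz",p=p,d=d)
q,_=snapshot("top")
a=cv2.resize(p[110:290,210:400],None,fx=3,fy=3,interpolation=cv2.INTER_CUBIC)
b=cv2.resize(q[130:310,200:290],None,fx=3,fy=3)
cv2.imwrite("pics/c.png",np.hstack([a,b])[:, :800])
E
```

```text
(no output)
```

View pics/c.png

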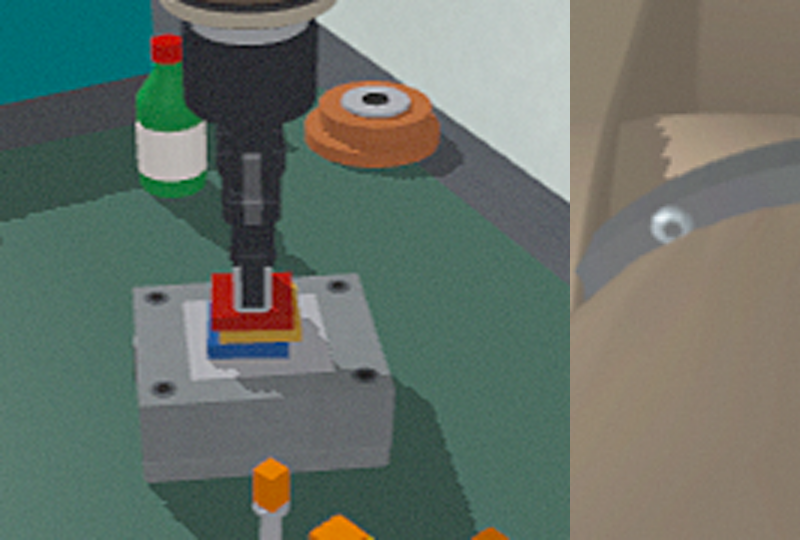

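```bash
python3 - <<'E'
from h import *
f=np.load("side1.npz");W=world("side",f["d"])
# crop px (253,305)/3+ (210,110)
for v in range(185,226,3): print(v,np.round(W[v,294],4),np.round(W[v,282],4))
measure("side",f)
o=telemetry.get_obs();print(o["tool_pos"],o["grip_width"],o["contact_force"])
E
```

```text
185 [ 0.5764 -0.0663  0.1674] [0.6697 0.2084 0.0024]
188 [ 0.5751 -0.0689  0.1634] [0.6645 0.1962 0.0018]
191 [ 0.5839 -0.0496  0.1451] [0.6596 0.1849 0.0008]
194 [ 0.5797 -0.0588  0.1452] [ 6.548e-01  1.740e-01 -3.000e-04]
197 [ 0.5799 -0.0582  0.1389] [0.648  0.1583 0.0019]
200 [ 0.5884 -0.0394  0.1202] [6.438e-01 1.485e-01 4.000e-04]
203 [ 0.5865 -0.0434  0.1167] [0.5828 0.0026 0.0916]
206 [ 0.5856 -0.0453  0.1118] [ 0.5798 -0.0045  0.0899]
209 [ 0.5867 -0.0428  0.1038] [ 0.5754 -0.0145  0.0904]
212 [ 0.5867 -0.0425  0.0972] [ 0.5716 -0.0232  0.09  ]
215 [ 0.5871 -0.0416  0.0901] [ 0.5677 -0.0322  0.09  ]
218 [ 0.587  -0.0416  0.0837] [ 0.5671 -0.0334  0.0844]
221 [ 0.5872 -0.0411  0.0768] [ 0.5717 -0.0218  0.0694]
224 [ 0.5877 -0.04    0.0693] [ 0.5672 -0.0324  0.0707]
face 2644 [599.1 -21. ] [134.6 150.3] 71.2 z 0.0599
pack 614 [597.4 -20.9] [54.7 57.1] 65.6 z 0.086
red 334 [605.3 -23.2] [53.5 65.7] 66.5 z 0.0893
brass 120 [579.9  -5.7] [ 59.5 106.1] 54.1 z 0.0755
blue 148 [589.4 -29.1] [40.9 66.9] 53.7 z 0.0673
[ 0.59731409 -0.01558756  0.05984719] 0.034440122341054445 [-0.49509628 -0.13615018  0.52811587]
```

Emit:
step_arm --moves '[0, 0, 30, 0, 0.4, 0, 0, 30, 0, 0.4, 0, 0, 0, 0, 0.4]'

```text
clock: 4.35
tool_pos: [0.5989, -0.0157, 0.122]
ee_rot: [0.639, 3.072, 0.001]
contact_force: [0.1, -0.3, 0.0]
grip_width: 0.0343
grasp_force: 0.0
```

```bash
python3 - <<'E'
from h import *
p,d=snapshot("side");np.savez("side2.npz",p=p,d=d);W=world("side",d)
a=cv2.resize(p[110:290,210:400],None,fx=3,fy=3,interpolation=cv2.INTER_CUBIC)
cv2.imwrite("pics/d.png",a)
for v in range(160,220,3): print(v,np.round(W[v,294],4),np.round(W[v,300],4))
o=telemetry.get_obs();print(o["tool_pos"],o["grip_width"],o["contact_force"])
E
```

```text
160 [ 0.5804 -0.0584  0.2085] [ 0.5869 -0.0672  0.2111]
163 [ 0.5797 -0.0598  0.204 ] [ 0.5874 -0.0662  0.2052]
166 [ 0.5861 -0.0457  0.1906] [ 0.5989 -0.0419  0.1859]
169 [ 0.5888 -0.0396  0.1815] [ 0.5994 -0.0407  0.1796]
172 [ 0.5868 -0.0439  0.1783] [ 0.598  -0.0438  0.1757]
175 [ 0.5868 -0.0438  0.1725] [ 0.5993 -0.041   0.1682]
178 [ 0.588  -0.041   0.1651] [ 0.5983 -0.0431  0.1637]
181 [ 0.5871 -0.043   0.1605] [ 0.5991 -0.0414  0.1568]
184 [0.699  0.2029 0.0008] [0.7119 0.1965 0.0009]
187 [0.6925 0.1889 0.0013] [ 7.065e-01  1.850e-01 -1.000e-04]
190 [0.6857 0.1741 0.0026] [ 7.007e-01  1.728e-01 -5.000e-04]
193 [6.814e-01 1.649e-01 4.000e-04] [6.942e-01 1.591e-01 2.000e-04]
196 [0.6748 0.1505 0.0019] [0.6876 0.1452 0.0014]
199 [ 6.706e-01  1.414e-01 -1.000e-04] [ 0.6837  0.137  -0.0011]
202 [0.6063 0.     0.0889] [ 0.6152 -0.0073  0.0907]
205 [ 0.602  -0.0091  0.0887] [ 0.6113 -0.0157  0.0899]
208 [ 0.6007 -0.012   0.0841] [ 0.607  -0.0246  0.0897]
211 [ 0.5933 -0.0281  0.089 ] [ 0.603  -0.033   0.0892]
214 [ 0.5886 -0.0384  0.09  ] [ 0.599  -0.0415  0.0888]
217 [ 0.5873 -0.0412  0.0855] [ 0.5973 -0.0451  0.085 ]
[ 0.59798268 -0.01560413  0.12069192] 0.034151189731370345 [ 0.2720471  -0.47327471 -0.61221925]
```

View pics/d.png

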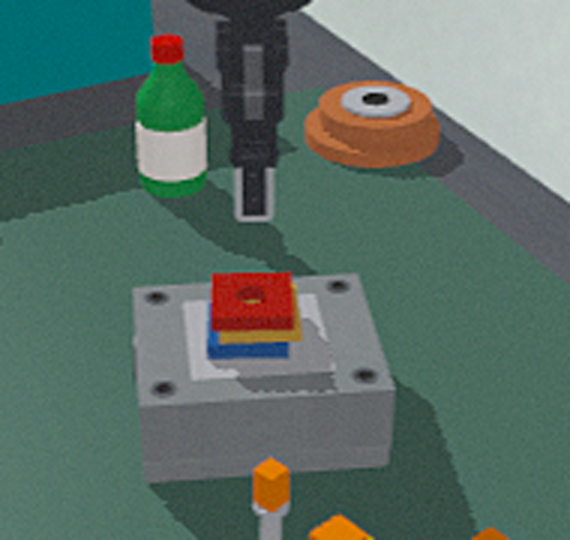

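The picture shows the fingertips at z≈0.155 (pixel (294,184) in the full frame) while the reported TCP is z=0.121. The real finger ends are therefore about 34 mm above the reported TCP, so the first pinch closed above the pack and touched nothing. The pack is undisturbed. From here I allow for that offset and watch the force while going down.

Emit:
step_arm --moves '[0, 0, 0, 0, 1, 0, 0, 0, 0, 1, 0, 0, 0, 0, 1, 0, -1, -40, 0, 1, 0, 0, -30, 0, 1, 0, 0, -10, 0, 1, 0, 0, -6, 0, 1, 0, 0, -5, 0, 1, 0, 0, 0, 0, 1]'

```text
clock: 5.52
tool_pos: [0.5976, -0.0166, 0.0293]
ee_rot: [0.64, 3.075, 0.0]
contact_force: [-0.0, 0.5, 0.3]
grip_width: 0.0851
grasp_force: 0.0
```

Emit:
step_arm --moves '[0, 0, 0, 0, 0.5, 0, 0, 0, 0, 0.5, 0, 0, 0, 0, 0.5, 0, 0, 0, 0, 0.5, 0, 0, 0, 0, 0.5, 0, 0, 0, 0, 0.5, 0, 0, 0, 0, 0.5]'

```text
clock: 6.4
tool_pos: [0.5976, -0.0168, 0.0296]
ee_rot: [0.639, 3.075, -0.0]
contact_force: [-1.5, -2.3, 9.4]
grip_width: 0.0495
grasp_force: 61.7
```

```bash
python3 - <<'E'
from h import *
p,W=measure("side")
a=cv2.resize(p[180:280,240:360],None,fx=5,fy=5,interpolation=cv2.INTER_CUBIC)
cv2.imwrite("pics/e.png",a)
E
```

```text
face 2654 [598.7 -21.3] [136.3 150.1] 71.4 z 0.0599
pack 540 [595.5 -24.1] [64.8 57. ] 67.5 z 0.0839
red 242 [594.1 -42.1] [97.7 61.1] 69.7 z 0.0895
brass 77 [571.8  -4.4] [ 51.9 120.4] 55.2 z 0.0761
blue 74 [594.3 -35.8] [110.7  63.5] 67.2 z 0.0669
```

View pics/e.png

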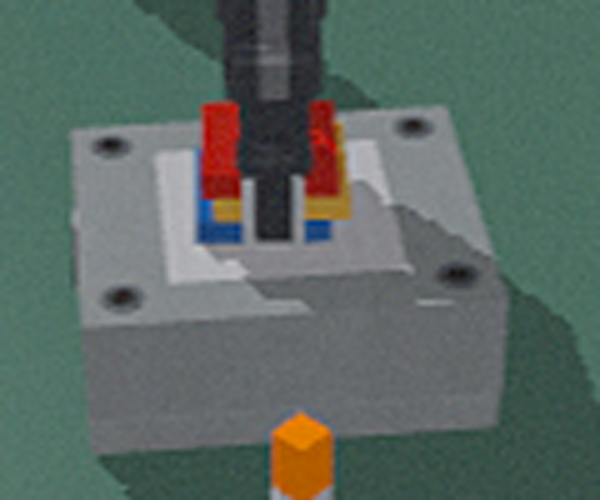

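Emit:
step_arm --moves '[0, 0, 0, 0, 1, 0, 0, 0, 0, 1, 0, 0, 0, 0, 1, 0, 0, 30, 0, 1, 0, 0, 10, -10, 1, 0, 0, 0, -10, 1, 0, 0, 0, -10, 1, 0, 0, 0, -10, 1, 0, 0, 0, -10, 1, 0, 0, 0, -10, 1, 0, 0, 0, -10, 1, 0, 0, 0, -10, 1]'

```text
clock: 7.95
tool_pos: [0.5973, -0.0166, 0.0688]
ee_rot: [-2.473, -1.938, 0.0]
contact_force: [0.4, -0.1, -0.2]
grip_width: 0.0851
grasp_force: 0.0
```

Emit:
step_arm --moves '[0, 0, 0, -10, 1, 0, 0, -30, 0, 1, 0, 0, -9, 0, 1, 0, 0, 0, 0, 0.5, 0, 0, 0, 0, 0.5, 0, 0, 0, 0, 0.5, 0, 0, 0, 0, 0.5, 0, 0, 0, 0, 0.5, 0, 0, 0, 0, 0.5, 0, 0, 0, 0, 0.5]'

```text
clock: 9.2
tool_pos: [0.5975, -0.0165, 0.0309]
ee_rot: [2.627, 1.723, 0.001]
contact_force: [-3.3, 0.7, 5.8]
grip_width: 0.0489
grasp_force: 63.0
```

Emit:
step_arm --moves '[0, 0, 0, 0, 1, 0, 0, 0, 0, 1, 0, 0, 0, 0, 1, 0, 0, 40, 0, 1, 0, 0, 50, 0, 1, -10, -50, 10, 9, 1, -12, -50, 0, 9, 1, -12, -50, 0, 9, 1, -12, -50, 0, 9, 1, -10, -19, 0, 2, 1, 0, 0, 0, 0, 1]'

```text
clock: 10.58
tool_pos: [0.5406, -0.237, 0.1299]
ee_rot: [-1.926, -2.482, 0.0]
contact_force: [-0.6, 0.6, 0.2]
grip_width: 0.0855
grasp_force: 0.0
```

```bash
python3 - <<'E'
from h import *
p,W=measure("top")
p2,_=measure("side")
for c,n in(("top","shim_upper"),("side","shim_upper")):print(c,[(r["conf"],r["extent"]) for r in look_for(c,n)])
a=cv2.resize(p[135:255,220:420],None,fx=4,fy=4,interpolation=cv2.INTER_CUBIC)
cv2.imwrite("pics/f.png",a)
b=cv2.resize(p2[190:270,240:360],None,fx=5,fy=5,interpolation=cv2.INTER_CUBIC);cv2.imwrite("pics/f2.png",b)
X,Y,Z=W[...,0],W[...,1],W[...,2]
g=(abs(X-.54)<.045)&(abs(Y+.235)<.045)
if (g&(Z>.092)&(Z<.108)).any(): rect(W[g&(Z>.092)&(Z<.108)],"grip")
o=telemetry.get_obs();print(o["tool_pos"],o["ee_rot"],o["contact_force"])
E
```

```text
face 4348 [599.  -18.9] [130.2 150.6] 71.2 z 0.0606
pack 710 [598.5 -15.2] [50.4 50.5] 66.5 z 0.0903
red 633 [598.3 -14.6] [49.1 49.9] 66.7 z 0.0903
brass 15 [591.3 -11.3] [47.6 34.1] 66.2 z 0.0737
face 854 [549.9  -4.5] [134.6  52.5] 75.0 z 0.0599
pack 41 [614.1 -33.1] [32.9  9.1] 64.2 z 0.0897
red 36 [621.4 -17.9] [66.5  7.9] 61.9 z 0.0897
brass 14 [598.3 -42.9] [3.7 7.5] 68.9 z 0.0732
blue 17 [584.4 -38.3] [ 3.4 32.9] 67.1 z 0.0665
top [(0.82, [261.6, 170.7, 295.3, 208.4])]
side [(0.54, [301.3, 205.9, 309.2, 217.2])]
grip 128 [ 541.4 -235.5] [19.7 20.1] 15.5 z 0.1
[ 0.54170068 -0.23471648  0.129906  ] [-1.92293372e+00 -2.48423860e+00 -2.14899877e-04] [-0.45834713  0.03841951 -0.0501163 ]
```

View pics/f.png

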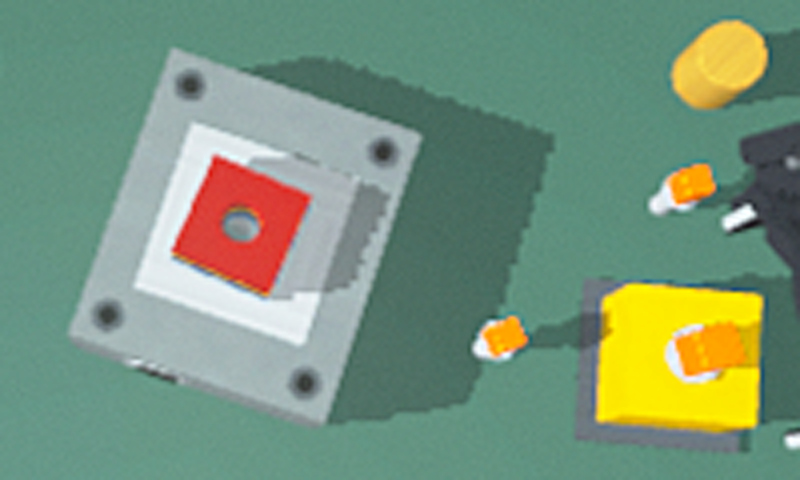

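Emit:
step_arm --moves '[-1, -1, -40, 0, 1, 0, 0, -40, 0, 1, 0, 0, -12, 0, 1, 0, 0, 0, 0, 1, 0, 0, 0, 0, 0.1, 0, 0, 0, 0, 0.1, 0, 0, 0, 0, 0.1, 0, 0, 0, 0, 0.1, 0, 0, 0, 0, 0.1, 0, 0, 0, 0, 0.1, 0, 0, 0, 0, 0.1, 0, 0, 0, 0, 0.1]'

```text
clock: 12.28
tool_pos: [0.5406, -0.2367, 0.0385]
ee_rot: [1.923, 2.483, 0.0]
contact_force: [-1.0, 0.6, 7.7]
grip_width: 0.0194
grasp_force: 58.3
```

```bash
python3 - <<'E'
from h import *
p,d=snapshot("side")
a=cv2.resize(p[230:380,260:420],None,fx=4,fy=4,interpolation=cv2.INTER_CUBIC)
cv2.imwrite("pics/g.png",a)
E
```

```text
(no output)
```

View pics/g.png

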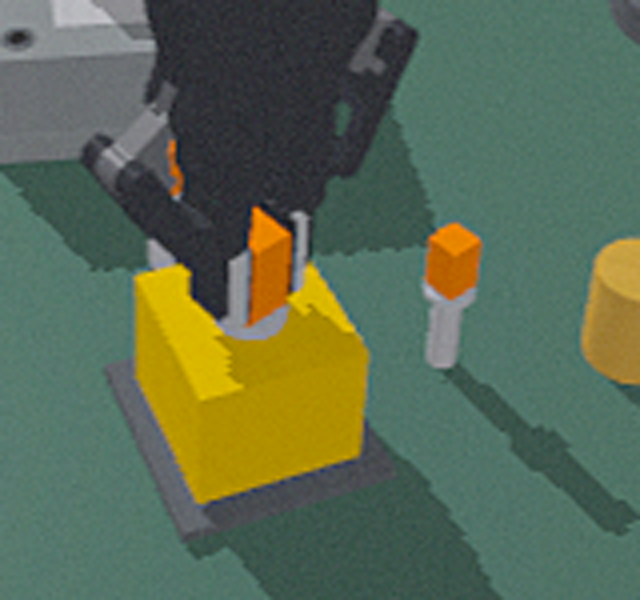

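Emit:
step_arm --moves '[0, 0, 50, 0, 0.1, 0, 0, 50, 0, 0.1, 14, 55, 0, 0, 0.1, 14, 55, 0, 0, 0.1, 14, 55, 0, 0, 0.1, 15, 55, 0, 0, 0.1, 0, 0, 0, 0, 0.1, 0, 0, -14, 0, 0.1, 0, 0, 0, 0, 0.1]'

```text
clock: 13.45
tool_pos: [0.596, -0.0175, 0.1224]
ee_rot: [-1.923, -2.481, 0.002]
contact_force: [0.1, 0.4, -1.3]
grip_width: 0.0195
grasp_force: 60.6
```

```bash
python3 - <<'E'
from h import *
p,d=snapshot("side")
a=cv2.resize(p[160:280,240:360],None,fx=5,fy=5,interpolation=cv2.INTER_CUBIC)
cv2.imwrite("pics/i.png",a)
o=telemetry.get_obs();print(o["tool_pos"],o["contact_force"],o["torque"])
E
```

```text
[ 0.596393   -0.01764097  0.12293123] [-0.2780498   0.39867921 -1.94334051] [-0.01465452 -0.02693966 -0.01953246]
```

View pics/i.png

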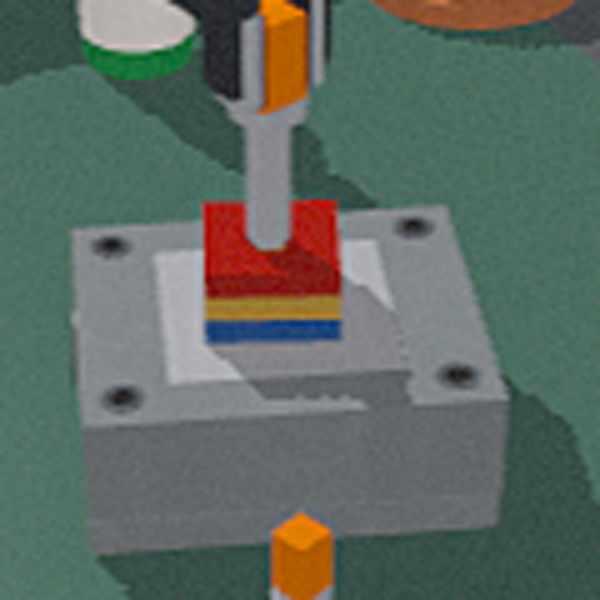

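Emit:
step_arm --moves '[0, 0, -2, 0, 0.1, 0, 0, -2, 0, 0.1, 0, 0, -2, 0, 0.1, 0, 0, 0, 0, 0.1]'

```text
clock: 14.0
tool_pos: [0.5973, -0.0166, 0.1178]
ee_rot: [-1.923, -2.484, 0.0]
contact_force: [-0.6, 0.7, -2.0]
grip_width: 0.0194
grasp_force: 60.6
```

Emit:
step_arm --moves '[0, 0, -4, 0, 0.1, 0, 0, -4, 0, 0.1, 0, 0, -4, 0, 0.1, 0, 0, -4, 0, 0.1, 0, 0, -4, 0, 0.1, 0, 0, -3, 0, 0.1, 0, 0, 0, 0, 0.1]'

```text
clock: 14.88
tool_pos: [0.5972, -0.0166, 0.0946]
ee_rot: [-1.923, -2.484, 0.0]
contact_force: [0.2, -0.1, -2.1]
grip_width: 0.0189
grasp_force: 60.6
```

Emit:
step_arm --moves '[0, 0, -1, 0, 0.1, 0, 0, -1, 0, 0.1]'

```text
clock: 15.12
tool_pos: [0.5975, -0.0166, 0.093]
ee_rot: [1.923, 2.484, 0.0]
contact_force: [-0.5, -0.2, -2.3]
grip_width: 0.0192
grasp_force: 60.6
```

Emit:
step_arm --moves '[0, 0, -0.5, 0, 0.1, 0, 0, -0.5, 0, 0.1]'

```text
clock: 15.38
tool_pos: [0.5975, -0.0166, 0.0921]
ee_rot: [1.923, 2.484, 0.0]
contact_force: [-0.9, -0.3, 4.9]
grip_width: 0.0192
grasp_force: 61.5
```

Emit:
step_arm --moves '[-0.3, 1.6, 0, 0, 0.1, -0.2, 1.7, 0, 0, 0.1, 0, 0, 0, 0, 0.1]'

```text
clock: 15.75
tool_pos: [0.5969, -0.0132, 0.0919]
ee_rot: [1.923, 2.484, 0.0]
contact_force: [0.9, -1.8, -1.8]
grip_width: 0.0193
grasp_force: 60.8
```

Emit:
step_arm --moves '[1.8, 0, 0, 0, 0.1, 1.8, -0.3, 0, 0, 0.1, 0, 0, 0, 0, 0.1]'

```text
clock: 16.12
tool_pos: [0.6003, -0.0135, 0.0917]
ee_rot: [-1.923, -2.483, 0.0]
contact_force: [-1.4, -1.3, -1.6]
grip_width: 0.0194
grasp_force: 60.5
```

Emit:
step_arm --moves '[1.5, -1.0, 0, 0, 0.1, 1.5, -1.1, 0, 0, 0.1, 0, 0, 0, 0, 0.1]'

```text
clock: 16.5
tool_pos: [0.6022, -0.0152, 0.0916]
ee_rot: [-1.922, -2.482, 0.001]
contact_force: [-6.6, 4.6, 0.4]
grip_width: 0.019
grasp_force: 61.0
```

Emit:
step_arm --moves '[-2.4, 1.1, 0, 0, 0.1, -2.4, 1.1, 0, 0, 0.1, 0, 0, 0, 0, 0.1, 0, 0, -0.5, 0, 0.1, 0, 0, -0.5, 0, 0.1, 0, 0, 0, 0, 0.1]'

```text
clock: 17.25
tool_pos: [0.5989, -0.0136, 0.0909]
ee_rot: [1.923, 2.484, 0.0]
contact_force: [2.3, -0.3, -1.7]
grip_width: 0.0195
grasp_force: 60.7
```

Emit:
step_arm --moves '[0, 0, -0.5, 0, 0.1, 0, 0, -0.5, 0, 0.1, 0, 0, 0, 0, 0.1]'

```text
clock: 17.62
tool_pos: [0.5988, -0.0135, 0.0899]
ee_rot: [1.923, 2.484, 0.0]
contact_force: [2.4, -2.4, -1.2]
grip_width: 0.019
grasp_force: 60.8
```

Emit:
step_arm --moves '[0, 0, -0.5, 0, 0.1, 0, 0, -0.5, 0, 0.1, 0, 0, 0, 0, 0.1]'

```text
clock: 18.0
tool_pos: [0.5986, -0.0135, 0.0889]
ee_rot: [-1.923, -2.484, 0.0]
contact_force: [2.6, -1.4, -0.5]
grip_width: 0.0191
grasp_force: 60.8
```

Emit:
step_arm --moves '[0.6, -0.4, 0, 0, 0.1, 0, 0, -1, 0, 0.1, 0, 0, -1, 0, 0.1, 0, 0, 0, 0, 0.1]'

```text
clock: 18.5
tool_pos: [0.5989, -0.0138, 0.0867]
ee_rot: [-1.923, -2.484, 0.001]
contact_force: [0.5, 0.1, -1.3]
grip_width: 0.0191
grasp_force: 60.6
```

Emit:
step_arm --moves '[0, 0, -1, 0, 0.1, 0, 0, -1, 0, 0.1, 0, 0, 0, 0, 0.1]'

```text
clock: 18.88
tool_pos: [0.5992, -0.0139, 0.0848]
ee_rot: [-1.923, -2.484, 0.0]
contact_force: [1.3, -0.2, -1.8]
grip_width: 0.0192
grasp_force: 60.6
```

Emit:
step_arm --moves '[0.3, 0, -2, 0, 0.1, 0, 0, -2, 0, 0.1, 0, 0, -2, 0, 0.1, 0, 0, -2, 0, 0.1, 0, 0, 0, 0, 0.1]'

```text
clock: 19.5
tool_pos: [0.5995, -0.0139, 0.0767]
ee_rot: [-1.923, -2.484, 0.0]
contact_force: [-0.6, 1.0, -3.2]
grip_width: 0.0191
grasp_force: 60.7
```

Emit:
step_arm --moves '[0, 0, -2, 0, 0.1, 0, 0, -2, 0, 0.1, 0, 0, -2, 0, 0.1, 0, 0, 0, 0, 0.1]'

```text
clock: 20.0
tool_pos: [0.5994, -0.0139, 0.0707]
ee_rot: [-1.923, -2.484, 0.0]
contact_force: [-0.5, 0.8, -3.2]
grip_width: 0.019
grasp_force: 60.7
```

Emit:
step_arm --moves '[0, 0, -1, 0, 0.1, 0, 0, -1, 0, 0.1, 0, 0, 0, 0, 0.1]'

```text
clock: 20.38
tool_pos: [0.5995, -0.0139, 0.0688]
ee_rot: [-1.923, -2.484, 0.0]
contact_force: [-2.1, 0.2, -3.0]
grip_width: 0.0187
grasp_force: 60.7
```

Emit:
step_arm --moves '[0, 0, -0.5, 0, 0.1, 0, 0, 0, 0, 0.1]'

```text
clock: 20.62
tool_pos: [0.5996, -0.0139, 0.0686]
ee_rot: [1.923, 2.484, 0.0]
contact_force: [-3.3, 1.3, 3.1]
grip_width: 0.0189
grasp_force: 61.4
```

Emit:
step_arm --moves '[0, 0, -0.5, 0, 0.1, 0, 0, 0, 0, 0.1]'

```text
clock: 20.88
tool_pos: [0.5996, -0.0139, 0.0685]
ee_rot: [1.923, 2.484, 0.0]
contact_force: [-4.4, 2.5, 11.7]
grip_width: 0.0194
grasp_force: 62.7
```

Emit:
step_arm --moves '[0, 0, 0.5, 0, 1, 0, 0, 0, 0, 1, 0, 0, 0, 0, 1, 0, 0, 0, 0, 1, 0, 0, 40, 0, 1, 0, 0, 50, 0, 1, 0, 0, 50, 0, 1, -20, -50, 0, 0, 1, -20, -50, 0, 0, 1, -20, -50, 0, 0, 1, -20, -50, 0, 0, 1, 0, 0, 0, 0, 1]'

```text
clock: 22.38
tool_pos: [0.5182, -0.2169, 0.2084]
ee_rot: [1.928, 2.48, -0.001]
contact_force: [-0.3, 1.4, -0.3]
grip_width: 0.0854
grasp_force: 0.0
```

```bash
python3 - <<'E'
from h import *
p,d=snapshot("side");q,e=snapshot("top")
a=cv2.resize(p[170:280,240:360],None,fx=4,fy=4,interpolation=cv2.INTER_CUBIC)
b=cv2.resize(q[135:245,225:325],None,fx=4,fy=4,interpolation=cv2.INTER_CUBIC)
cv2.imwrite("pics/j.png",np.hstack([a,b])[:,:800])
measure("top",{"p":q,"d":e})
W=world("top",e);g=(abs(W[...,0]-.6)<.03)&(abs(W[...,1]+.013)<.03)&(W[...,2]>.115)
rect(W[g],"grip")
o=telemetry.get_obs();print(o["tool_pos"],o["contact_force"])
E
```

```text
face 4346 [599.3 -18.8] [130.  151.1] 71.2 z 0.0606
pack 579 [600.3 -12.9] [50.2 50.6] 66.5 z 0.0904
red 475 [600.4 -12.2] [49.  49.6] 66.6 z 0.0904
brass 139 [594.5 -10. ] [47.6 36.8] 66.1 z 0.1299
grip 145 [600.5 -12.9] [20.5 20.1] 14.3 z 0.13
[ 0.51933145 -0.21427106  0.20838064] [ 0.14353713  1.2319831  -0.11384264]
```

View pics/j.png

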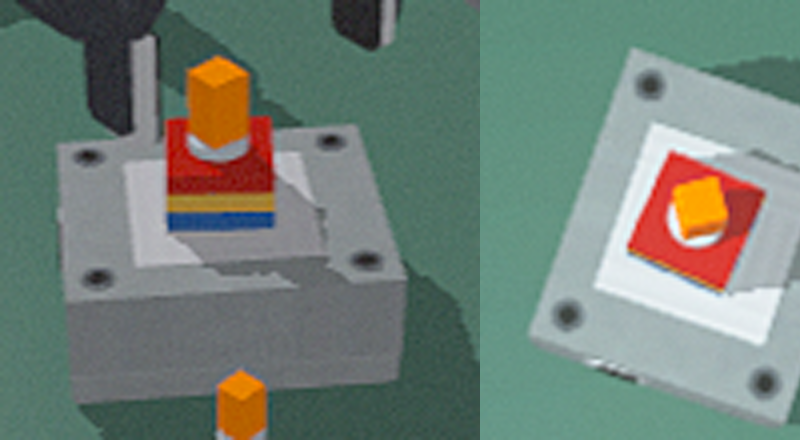

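The picture shows the pin upright with its collar flat on the red shim, at about (218,140) in the side half. The grip top is at z 0.130, which is where it should be when home. The pack is square at 50.2 x 50.6 mm, centred on the pin, and the gripper is clear.

```bash
python3 -c "
from station import arm
print(arm.close_job())"
```

```text
the job is handed in; nothing more can be done
None
```

The job is handed in: the shims are squared up and the pin is home through all three with its collar on the top shim. The pin is released and nothing else was touched. It took about 22 of the 72 s, with no judging result shown.

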